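# Bring the ammonite to its case and hold the case lid open

## Task

Slide the pink tray with the ammonite along the bench to the middle of the green mat beside the specimen case, keeping it flat with the fossil in it. Then take the case's lid by its handle, raise it to 60 degrees from shut (give or take 8) without letting it drop, and finish while still holding it there, because it has no stay and I need both hands to put the ammonite back. Leave everything else on the bench where it is.

Things in the scene. Friction and masses are not known exactly. Their poses are not given: they have to be found in the camera images.
- tray_center (a point): Centre of the loose pink open tray, half-way up (12.5 mm over the bench when flat). The tray is 90 x 90 mm, 25 mm high, walls 3 mm, 0.1 to 0.3 kg with the fossil; it slides on the bench. Its axes x and y run along its sides, z up. A small white label marks its -x side.
- mat_center (a point): Centre of the fixed dark green padded mat, 150 x 150 mm, at bench level: it makes no step, the tray slides freely onto it. Its axes run along its sides, z up. It lies beside the case, to the left or to the right of it.
- ammonite_center (a point): Centre of the brown ammonite (a flat disc 54 mm across, 16 mm thick) lying loose in the tray.
- case: The fixed wooden specimen case, 220 mm deep (its x), 260 mm wide (its y), 65 mm high without the lid, full of fossils in card trays. Origin: centre of its underside on the bench. Its x points from its front (handle side, towards the robot) to its back (hinge side), z up.
- lid (a joint): Lid angle in rad: 0 shut, growing as the front edge rises; 60 degrees = 1.047; stop at 1.48, so let go it always falls shut. The lid is a wooden frame 220 x 260 mm, 22 mm thick, with a clear pane, 0.4 to 0.65 kg, hinged along the upper edge of the case's back, 65 mm over the bench. The hinge turns freely: no spring, no catch.
- lid_handle (a point): Middle of the handle, a round steel bar 10 mm thick, straight for 94 mm along the case's y, 40 mm in front of the lid's edge (35 mm clear between); shut, its centre is 76 mm over the bench, nothing under it. Best pinched from above, a finger before and one behind; the bar may turn between the fingers as the lid rises. The point turns with the lid: x towards the hinge, z out of the lid's top.
- lid_hinge (a point): Middle of the lid's hinge axis, 65 mm over the bench; the axis runs along the case's y. The handle bar lies 260 mm from it in the lid's plane and 11 mm above it when shut.
- notebook: Loose purple notebook, 150 x 110 x 12 mm, lying on the other side of the case; origin under its centre. To be left alone.
- brush: Loose small brush, 140 mm long, lying on the notebook. To be left alone.
- jar: Loose amber jar, 48 mm across, 62 mm high, in front of the notebook; origin under its centre. To be left alone.
- loupe: Loose folding hand lens, black and steel, about 70 x 26 x 18 mm, in front of the case; origin under its body. To be left alone.
- bottle: Loose orange drinking bottle, 68 mm across, 216 mm high, to the left; origin under its centre. To be left alone.
- mug: Loose blue mug, 80 mm across, 90 mm high, to the right; origin under its centre. To be left alone.
- rock: Loose piece of rock, 50 x 40 x 45 mm, at the left of the bench; origin under its centre. To be left alone.

How it is judged:
By the outcome, as a careful person would: the job done as asked, in the order asked, and still so for the second after the job is handed in, while the arm keeps its last pose, push and grip.
It also fails if it takes over 58 s, if anything falls off the work surface, if the arm or the gripper's body presses on something with over 40 N, if the wrist force passes 120 N, or if a joint passes its speed limit or range.

## Robot

A 6-joint arm with a two-finger parallel gripper is mounted at the origin on the work surface. World frame = base frame: x ahead of the robot, y to its left, z up, the work surface at z = 0. Lengths are in m, angles in rad, forces in N, time in s.
With the tool pointing down it reaches from about 0.3 to 0.875 m from the base axis. Payload 6.4 kg.
Tool frame: the origin (TCP) lies midway between the tips of the shut fingers; the grasp point (between the pads) lies 19 mm behind it; z points along the fingers, y is the line along which they close (so a half turn about z gives the same grasp; the last joint's range is limited). The gripper opens to 85 mm and grips with 20 to 120 N. Pads are 22 mm wide; open, the fingers measure 114 mm over their backs; the gripper's body (76 mm by 85 mm) begins 54 mm behind the grasp point. The pads swing forward as they close: fully open they stand 13 mm farther back than shut.
Start: joints at [1.047, 0.181, 1.607, -0, 1.354, -0.206], TCP at [0.18, 0.546, 0.231] pointing down, gripper open.
Joint ranges: [-2.99, 2.99], [-0.89, 2.07], [0.3, 2.58], [-1.14, 4.28], [0, 2.63], [-3.12, 3.12]. Speed limits (rad/s): [2.57, 2.57, 3.01, 3.14, 3.14, 3.14].

## Interface

Orientations are given as a unit quaternion [w, x, y, z].
In Python, from bench import status, camera, ctrl gives the robot as it stands. The module is installed in compiled form; this text tells all that it offers.
- The arm moves only by the shell command python3 -m handwheel 'ROWS'. ROWS is JSON, a list that holds one entry, the list of rows, each a list of 7 numbers: the opening, from -1 (shut) to 1 (fully open), then the shift along the tool's x, y, z in cm, then the turn, a rotation vector about the tool's x, y, z in degrees. A call has 1 to 10 rows; each row is the pose to reach, as a shift and turn from the pose commanded when the call began, along the tool's axes at that moment; what a row does not reach only later rows make up. A row lasts 1/8 s, in which the tool goes at most 62.5 mm and 10.7 degrees, less where a joint would pass 70% of its speed; a pose out of reach is approached as far as the arm can. A call with a gripper value outside its range is refused whole. The fingers move at their own pace and stop on an object; the grip force is fixed at half the most. Time passes only in rows, so rows that repeat a pose let the fingers close. It gives the time, the measured TCP pose, the force, the opening and the grip force at its end, in the units of the state.
- status.get_obs(): the state, without advancing time (a new reading comes with each control period).
- camera(name): name is "side" or "top" or "wrist"; returns a dict with "frame" (480x640x3 uint8, blue, green, red), "depth" (480x640 float32, m along the optical axis (not along the pixel's ray), 0 where there is no reading), "fx", "fy", "cx", "cy" (pixels), "extrinsics" (4x4, takes a point from camera to world coordinates); the wrist camera has in their place "hand_eye" (4x4, takes a point from camera to tool coordinates, whose origin is the TCP and whose axes are the flange's). Camera axes: x right, y down, z forward; pixel columns grow to the right and rows downward; lengths in m; the calibration is good to about 2 mm. A picture is of the moment at which its call begins: read the wrist's pose just before it.
- ctrl.hand_in(): hands the job in; it is judged then, once.
The state is a dict: "time_s": time; "q": joint angles; "dq": joint speeds; "joint_efforts": joint torques, N m; "eef_pos": TCP position; "eef_rot": TCP orientation; "wrist_force": force on the tool from outside, world axes, zero at the start; "torque": the same for the moment, N m; "opening": opening from 0.0 (shut) to 1.0 (fully open); "grasp_force": force on a finger pad.
Only numpy, scipy, OpenCV 4.12 (cv2) and the standard library are available. Lean on these libraries where they do the work, as an engineer would, in place of code of your own. Each camera call takes 0.05 s, during which the arm holds its last target. There are 200 camera calls.

## Working session

There is one attempt and no reset: what is moved stays moved. The work goes in short steps, Python scripts to look and compute and a shell command to move; the robot and the scene stay as the last step left them, time stands still between calls to the robot, and variables do not carry over. Pictures are saved under pics/ and viewed, at most 10 in all, crops included, and the job is handed in when it is done.

```bash
mkdir -p pics; cat > h.py <<'E'
import numpy as np, cv2
from bench import status, camera, ctrl
from scipy.spatial.transform import Rotation as R
def rot(o): q=o["eef_rot"]; return R.from_quat([q[1],q[2],q[3],q[0]])
def grab(name,tag):
    o=status.get_obs(); c=camera(name)
    if name=="wrist":
        T=np.eye(4);T[:3,:3]=rot(o).as_matrix();T[:3,3]=o["eef_pos"];E=T@c["hand_eye"]
    else: E=c["extrinsics"]
    cv2.imwrite(f"pics/{tag}.png",c["frame"])
    np.savez(f"pics/{tag}.npz",d=c["depth"],E=E,k=[c["fx"],c["fy"],c["cx"],c["cy"]])
def px(tag,u,v,z=None):
    f=np.load(f"pics/{tag}.npz");fx,fy,cx,cy=f["k"];E=f["E"]
    r=np.array([(u-cx)/fx,(v-cy)/fy,1])
    if z is None: s=f["d"][v,u]
    else: s=(z-E[2,3])/(E[:3,:3]@r)[2]
    return (E[:3,:3]@(r*s)+E[:3,3]).round(4)
E
python3 - <<'E'
from h import *
print(status.get_obs())
grab("top","top1");grab("side","side1")
E
```

```text
{'time_s': 0.0, 'q': array([ 1.04672152e+00,  1.81514558e-01,  1.60801895e+00, -8.93252648e-06,
        1.35378267e+00, -2.06297203e-01]), 'dq': array([ 1.13755467e-03, -9.02016143e-04,  1.46600054e-03,  4.22162997e-04,
       -1.59594522e-04, -4.61866920e-05]), 'joint_efforts': array([-1.59874271e-03, -4.44873512e+01, -3.51330507e+01, -3.56452847e-04,
        9.13533324e-03, -1.80448126e-05]), 'eef_pos': array([0.17936511, 0.54572859, 0.23039375]), 'eef_rot': array([-3.03683182e-04,  1.58220092e-01,  9.87403494e-01, -8.06495665e-04]), 'wrist_force': array([-0.5462241 ,  0.3897291 ,  0.34693932]), 'torque': array([-0.04120206,  0.04031556, -0.00863331]), 'grasp_force': 0.0, 'opening': 0.9998364287368768}
```

View pics/top1.png

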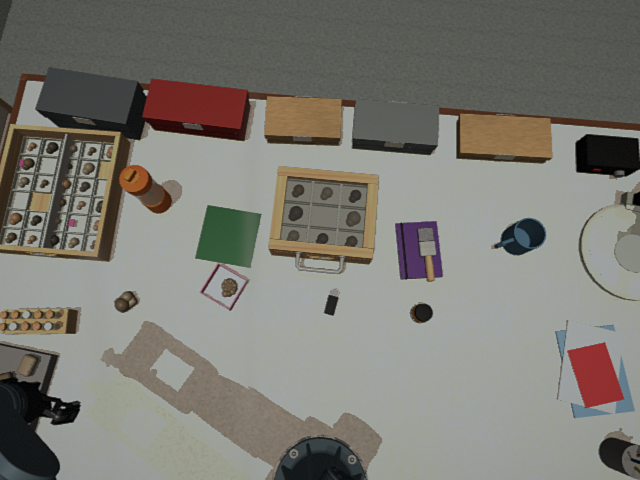

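View pics/side1.png

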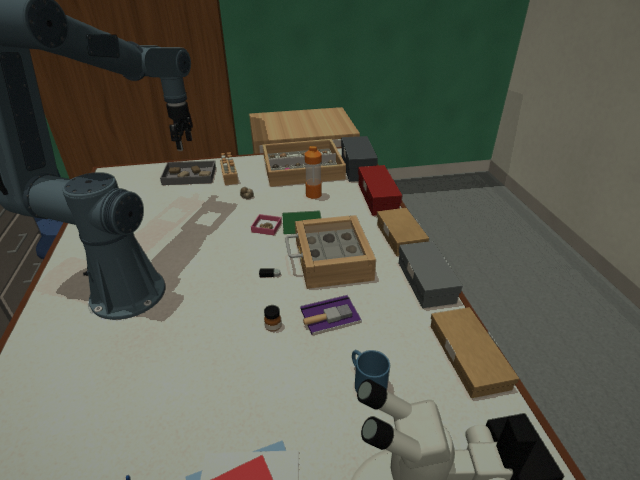

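The top view shows the tray at about (225,287), rotated roughly 30°, the mat at (228,236), the handle at (320,268) and the loupe at (332,302). I'll take an enlarged crop for the corners.

```bash
python3 - <<'E'
from h import *
f=cv2.imread("pics/top1.png")[190:315,190:390]
cv2.imwrite("pics/c1.png",cv2.resize(f,None,fx=4,fy=4,interpolation=cv2.INTER_CUBIC))
E
```

```text
(no output)
```

View pics/c1.png

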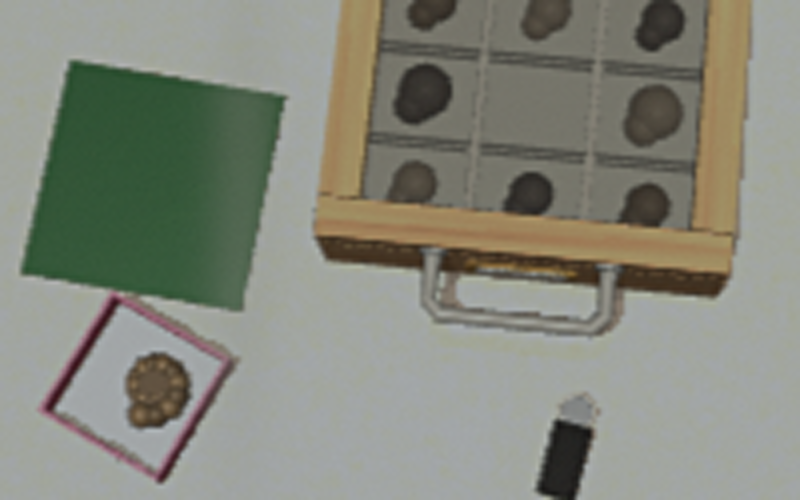

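```bash
cat >> h.py <<'E'
def quad(tag,pts,z,s=4,o=(190,190)):
    return np.array([px(tag,p[0]/s+o[0],p[1]/s+o[1],z) for p in pts])
E
python3 - <<'E'
from h import *
np.set_printoptions(suppress=True)
t=quad("top1",[(119,296),(234,360),(160,481),(43,409)],.025)
m=quad("top1",[(70,60),(286,96),(241,309),(23,273)],0)
h=quad("top1",[(428,310),(608,328)],.076)
a=quad("top1",[(157,388)],.019)
cf=quad("top1",[(318,196),(736,236)],.087)
for n,q in zip("tmhaf",(t,m,h,a,cf)):
    print(n,q.mean(0)); 
    d=np.roll(q,-1,0)-q; print(q.round(3).tolist(),np.degrees(np.arctan2(d[:,1],d[:,0])).round(1),np.linalg.norm(d,axis=1).round(3))
o=status.get_obs();print(rot(o).as_matrix().round(3))
c=np.load("pics/top1.npz");print(c["E"].round(3))
E
```

```text
t [0.451025 0.2861   0.025   ]
[[0.508, 0.307, 0.025], [0.473, 0.227, 0.025], [0.392, 0.265, 0.025], [0.431, 0.345, 0.025]] [-113.5  155.2   64.5  -26.6] [0.087 0.089 0.089 0.086]
m [0.58985 0.29885 0.     ]
[[0.67, 0.368, 0.0], [0.658, 0.218, 0.0], [0.51, 0.231, 0.0], [0.521, 0.378, 0.0]] [-94.6 175.1  85.8  -3.9] [0.15  0.148 0.148 0.149]
h [0.50825 0.04725 0.076  ]
[[0.509, 0.103, 0.076], [0.508, -0.009, 0.076]] [-90.6  89.4] [0.112 0.112]
a [0.4514 0.2756 0.019 ]
[[0.451, 0.276, 0.019]] [0.] [0.]
f [0.57135 0.0477  0.087  ]
[[0.572, 0.178, 0.087], [0.57, -0.083, 0.087]] [-90.4  89.6] [0.261 0.261]
[[-0.95   0.312 -0.001]
 [ 0.312  0.95  -0.001]
 [ 0.    -0.002 -1.   ]]
[[ 0.091 -0.971  0.223  0.328]
 [-0.996 -0.088  0.026  0.036]
 [-0.006 -0.224 -0.975  1.23 ]
 [ 0.     0.     0.     1.   ]]
```

The tray centre is about (0.451, 0.286), with sides at 64.5°. The mat centre is about (0.590, 0.299), and the bar is at (0.508, 0.047) along y. I'll pinch the tray's left wall, which is farthest from the ammonite, so I'm moving above it first.

```bash
python3 -m handwheel '[[[-0.66,-5,-1.7,1.5,0,0,1],[-0.66,-11,-3.7,3.5,0,0,2.5],[-0.66,-17,-5.7,5.5,0,0,4],[-0.66,-23,-7.7,7.5,0,0,5.5],[-0.66,-29,-9.7,9.5,0,0,6.5],[-0.66,-33,-11.2,10.5,0,0,7.3],[-0.66,-34.6,-11.7,11,0,0,7.3],[-0.66,-34.6,-11.7,11,0,0,7.3],[-0.66,-34.6,-11.7,11,0,0,7.3]]]'
python3 - <<'E'
from h import *
grab("wrist","w1"); o=status.get_obs(); print(o["eef_pos"],rot(o).as_matrix().round(3),o["opening"])
E
```

```text
time_s: 1.23
eef_pos: [0.4707, 0.328, 0.1215]
eef_rot: [-0.0, 0.22, 0.975, 0.0]
wrist_force: [0.1, 0.9, 0.4]
opening: 0.168
grasp_force: 0.0
[0.47066902 0.32822014 0.12169394] [[-0.903  0.429  0.   ]
 [ 0.429  0.903  0.   ]
 [ 0.     0.    -1.   ]] 0.16832786496615096
```

View pics/w1.png

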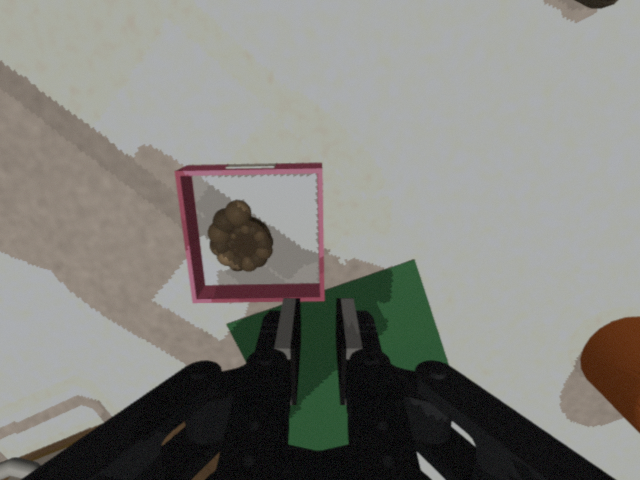

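The wrist view shows the tray rim corners at (178,171), (322,164), (324,300) and (195,301). The right wall, the one to pinch, is at u≈322, and the ammonite at (240,240) is well clear of it.

```bash
python3 - <<'E'
from h import *
f=np.load("pics/w1.npz")
t=quad("w1",[(178,171),(322,164),(324,300),(195,301)],.025,1,(0,0))
print(t.round(4).tolist(),t.mean(0))
d=np.roll(t,-1,0)-t; print(np.degrees(np.arctan2(d[:,1],d[:,0])).round(1),np.linalg.norm(d,axis=1).round(3))
m=quad("w1",[(415,260),(229,325),(446,361)],0,1,(0,0));print(m)
a=px("w1",241,245,.019);print("amm",a)
o=status.get_obs();w=(t[1]+t[2])/2-o["eef_pos"];print("wall mid in tool cm",rot(o).inv().apply(w)*100)
b=px("w1",241,245,.019)-o["eef_pos"];print("amm in tool",rot(o).inv().apply(b)*100)
E
```

```text
[[0.394, 0.271, 0.025], [0.4278, 0.3518, 0.025], [0.5114, 0.3138, 0.025], [0.4743, 0.2343, 0.025]] [0.451875 0.292725 0.025   ]
[  67.3  -24.4 -115.   155.4] [0.088 0.092 0.088 0.088]
[[0.5225 0.3818 0.    ]
 [0.5115 0.2335 0.    ]
 [0.6142 0.3731 0.    ]]
amm [0.4538 0.2802 0.019 ]
wall mid in tool cm [0.29146521 0.36386556 9.66959197]
amm in tool [-0.53752709 -5.0656481  10.26721488]
```

```bash
python3 -m handwheel '[[[-0.66,0.2,0.15,4,0,0,0],[-0.66,0.2,0.15,7,0,0,0],[-0.66,0.2,0.15,8.6,0,0,0],[-0.66,0.2,0.15,8.6,0,0,0]]]'
python3 - <<'E'
from h import *
grab("wrist","w2")
cv2.imwrite("pics/c2.png",cv2.imread("pics/w2.png")[180:480,120:520])
E
```

```text
time_s: 1.78
eef_pos: [0.4694, 0.3296, 0.0347]
eef_rot: [-0.001, 0.22, 0.975, -0.001]
wrist_force: [-0.8, 0.2, -0.2]
opening: 0.167
grasp_force: 0.0
```

View pics/c2.png

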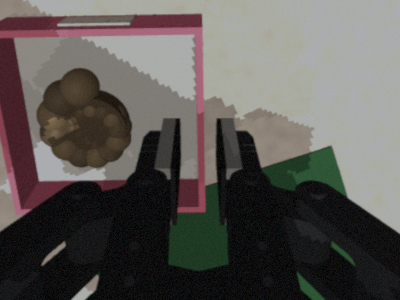

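The wall (u 192–204 in the crop) sits midway between the pads (180 and 217). I'll go down and close.

```bash
python3 -m handwheel '[[[-0.66,0,0,1.5,0,0,0],[-0.66,0,0,2.5,0,0,0],[-0.66,0,0,2.5,0,0,0],[-1,0,0,2.5,0,0,0],[-1,0,0,2.5,0,0,0],[-1,0,0,2.5,0,0,0],[-1,0,0,2.5,0,0,0]]]'
python3 - <<'E'
from h import *
o=status.get_obs(); M=rot(o).as_matrix(); p=o["eef_pos"]; print(p,M.round(3))
# pinch on wall: tray centre = wall outer mid estimates; centre in tool from w1/top mean
n=M[:,1]; c=p-n*0.0435; 
t=np.array([.452,.290,0]); x=(t-p)@M[:,0]; c=c+M[:,0]*x; print("centre",c, "x along",x)
mat=np.array([.590,.301,0]); th=21
Rz=R.from_euler("z",th,degrees=True); tgt=mat+Rz.apply(p-c); tgt[2]=p[2]
print(tgt, rot(o).inv().apply(tgt-p)*100)
E
```

```text
time_s: 2.7
eef_pos: [0.4707, 0.3292, 0.0104]
eef_rot: [0.0, 0.221, 0.975, 0.0]
wrist_force: [-0.1, -0.0, -0.5]
opening: 0.013
grasp_force: 58.8
[0.47069881 0.32920108 0.01043896] [[-0.903  0.431  0.   ]
 [ 0.431  0.903  0.   ]
 [-0.     0.    -1.   ]]
centre [0.45196942 0.28993966 0.01043274] x along -4.559091623123372e-06
[0.59341536 0.34436572 0.01043896] [-1.04222969e+01  6.65348716e+00  2.56407317e-03]
```

```bash
python3 -m handwheel '[[[-1,-0.5,0.3,0,0,0,-1],[-1,-1.8,1.15,0,0,0,-3.6],[-1,-3.4,2.2,0,0,0,-7],[-1,-5,3.2,0,0,0,-10],[-1,-6.6,4.2,0,0,0,-13.3],[-1,-8.2,5.2,0,0,0,-16.5],[-1,-9.6,6.1,0,0,0,-19.3],[-1,-10.2,6.5,0,0,0,-20.6],[-1,-10.4,6.65,0,0,0,-21],[-1,-10.4,6.65,0,0,0,-21]]]'
python3 - <<'E'
from h import *
grab("top","top2");grab("wrist","w3");grab("side","side2")
a=cv2.imread("pics/top2.png")[180:290,170:310]
b=cv2.imread("pics/side2.png")[180:280,230:360]
a=cv2.resize(a,None,fx=4,fy=4,interpolation=cv2.INTER_CUBIC)
cv2.imwrite("pics/c3.png",a)
E
```

```text
time_s: 3.95
eef_pos: [0.5931, 0.3444, 0.0103]
eef_rot: [0.0, 0.039, 0.999, -0.0]
wrist_force: [0.7, 1.3, -0.2]
opening: 0.016
grasp_force: 58.9
```

View pics/c3.png

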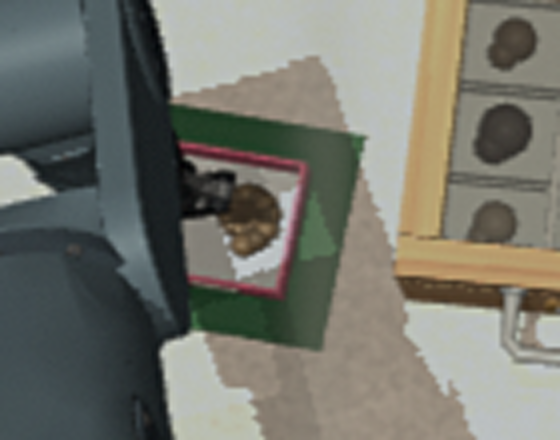

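```bash
python3 - <<'E'
from h import *
t=quad("top2",[(309,162),(281,297)],.025,4,(170,180)); m=quad("top2",[(364,137),(320,349)],0,4,(170,180))
print(t,m)
for q,h in((t,.045),(m,.075)):
    d=q[0]-q[1];d/=np.linalg.norm(d);n=np.array([-d[1],d[0],0]);print(q.mean(0)+n*h,np.degrees(np.arctan2(d[1],d[0])))
E
```

```text
[[0.6302 0.2501 0.025 ]
 [0.5382 0.2571 0.025 ]] [[0.6572 0.2195 0.    ]
 [0.5102 0.2315 0.    ]]
[0.58761404 0.29847031 0.025     ] -4.351077951573889
[0.58980215 0.30025135 0.        ] -4.666858371438999
```

The tray is within about 3 mm of the mat centre and aligned with it. I'll release it and raise the gripper.

```bash
python3 -m handwheel '[[[-0.78,0,0,0,0,0,0],[-0.78,0,0,0,0,0,0],[-0.78,0,0,0,0,0,0],[-0.78,0,0,-1.5,0,0,0],[-0.78,0,0,-4,0,0,0],[-0.5,0,0,-9,0,0,0],[-0.2,0,0,-15,0,0,0],[-0.2,0,0,-18,0,0,0],[-0.2,0,0,-18,0,0,0]]]'
python3 - <<'E'
from h import *
o=status.get_obs(); p=o["eef_pos"]; print(p,rot(o).as_matrix().round(3),o["q"].round(3))
d=np.array([.508,.047,p[2]])-p; print(rot(o).inv().apply(d)*100)
E
```

```text
time_s: 5.22
eef_pos: [0.5953, 0.3453, 0.1956]
eef_rot: [0.004, 0.039, 0.999, 0.002]
wrist_force: [0.6, 0.3, 0.4]
opening: 0.402
grasp_force: 0.0
[0.59526339 0.34529895 0.19563303] [[-0.997  0.078  0.008]
 [ 0.078  0.997  0.003]
 [-0.008  0.004 -1.   ]] [ 0.354  0.451  1.335  0.     1.347 -1.139]
[  6.35770958 -30.42247891  -0.1547193 ]
```

```bash
python3 -m handwheel '[[[-0.2,0.6,-3,0,0,0,8],[-0.2,1.3,-6.5,0,0,0,17],[-0.2,2,-10,0,0,0,27],[-0.2,2.8,-13.5,0,0,0,37],[-0.2,3.5,-17,0,0,0,47],[-0.2,4.3,-20.5,0,0,0,57],[-0.2,5,-24,0.5,0,0,67],[-0.2,5.7,-27.5,1,0,0,77],[-0.2,6.3,-30.4,2,0,0,86],[-0.2,6.3,-30.4,2,0,0,86]]]'
python3 -m handwheel '[[[-0.2,0,0,0,0,0,0]]]'
python3 - <<'E'
from h import *
grab("wrist","w4"); o=status.get_obs(); print(o["eef_pos"],rot(o).as_matrix().round(3))
f=np.load("pics/w4.npz")["d"]
E
```

```text
time_s: 6.48
eef_pos: [0.5046, 0.0451, 0.1685]
eef_rot: [-0.001, 0.711, 0.703, -0.001]
wrist_force: [0.1, -0.1, -0.2]
opening: 0.402
grasp_force: 0.0
time_s: 6.6
eef_pos: [0.5062, 0.0467, 0.1699]
eef_rot: [-0.0, 0.71, 0.705, -0.0]
wrist_force: [-0.1, -0.5, 0.3]
opening: 0.401
grasp_force: 0.0
[0.50648135 0.04699214 0.17018373] [[ 0.007  1.    -0.   ]
 [ 1.    -0.007  0.   ]
 [ 0.    -0.    -1.   ]]
```

View pics/w4.png

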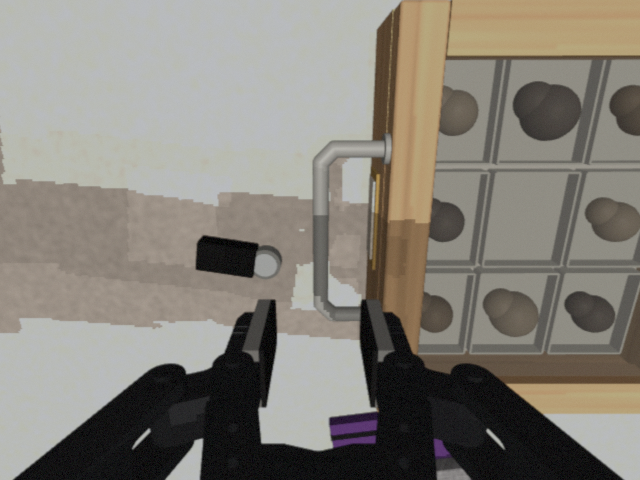

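The wrist view shows the bar centred at u≈321, v from 157 to 305, parallel to the pads, with the loupe at (235,257) clear of it.

```bash
python3 - <<'E'
from h import *
a=px("w4",321,165,.076);b=px("w4",321,300,.076);print(a,b,px("w4",321,230))
o=status.get_obs();c=(a+b)/2;print(rot(o).inv().apply(c-o["eef_pos"])*100)
e=quad("w4",[(398,15),(390,330)],.087,1,(0,0));print("lid front edge",e)
E
```

```text
[0.5084 0.0959 0.076 ] [0.5079 0.0056 0.076 ] [0.5082 0.0567 0.0813]
[0.37335599 0.16627266 9.41848045]
lid front edge [[ 0.5478  0.1729  0.087 ]
 [ 0.5533 -0.0109  0.087 ]]
```

```bash
python3 -m handwheel '[[[-0.2,0.3,0.16,4,0,0,0],[-0.2,0.3,0.16,8,0,0,0],[-0.2,0.3,0.16,10,0,0,0],[-0.2,0.3,0.16,10.9,0,0,0],[-0.2,0.3,0.16,10.9,0,0,0],[-1,0.3,0.16,10.9,0,0,0],[-1,0.3,0.16,10.9,0,0,0],[-1,0.3,0.16,10.9,0,0,0],[-1,0.3,0.16,10.9,0,0,0]]]'
python3 - <<'E'
from h import *
o=status.get_obs();p=o["eef_pos"];print(p,rot(o).as_matrix().round(3),o["opening"])
f=lambda t:np.array([-.26*np.cos(t)+.011*np.sin(t),.26*np.sin(t)+.011*np.cos(t)])
for d in range(0,61,3):
    s=(f(np.radians(d))-f(0))*100; print(d,"y",s[0].round(2),"z",-s[1].round(2))
E
```

```text
time_s: 7.78
eef_pos: [0.5078, 0.0494, 0.0625]
eef_rot: [-0.0, 0.71, 0.704, -0.0]
wrist_force: [-4.8, 0.2, 5.4]
opening: 0.086
grasp_force: 58.6
[0.50779052 0.04937678 0.06250858] [[ 0.008  1.    -0.   ]
 [ 1.    -0.008 -0.   ]
 [-0.    -0.    -1.   ]] 0.0864139107257363
0 y 0.0 z -0.0
3 y 0.09 z -1.36
6 y 0.26 z -2.71
9 y 0.49 z -4.05
12 y 0.8 z -5.38
15 y 1.17 z -6.69
18 y 1.61 z -7.98
21 y 2.12 z -9.24
24 y 2.7 z -10.48
27 y 3.33 z -11.68
30 y 4.03 z -12.85
33 y 4.79 z -13.98
36 y 5.61 z -15.07
39 y 6.49 z -16.12
42 y 7.41 z -17.11
45 y 8.39 z -18.06
48 y 9.42 z -18.96
51 y 10.49 z -19.8
54 y 11.61 z -20.58
57 y 12.76 z -21.3
60 y 13.95 z -21.97
```

```bash
python3 -m handwheel '[[[-1,0.03,0,-0.5,0,0,0],[-1,0.03,0.1,-1.4,0,0,0],[-1,0,0.26,-2.71,0,0,0],[-1,0,0.49,-4.05,0,0,0],[-1,0,0.8,-5.38,0,0,0],[-1,0,1.17,-6.69,0,0,0],[-1,0,1.61,-7.98,0,0,0],[-1,0,2.12,-9.24,0,0,0],[-1,0,2.7,-10.48,0,0,0],[-1,0,2.7,-10.48,0,0,0]]]'
```

```text
time_s: 9.02
eef_pos: [0.534, 0.0492, 0.1676]
eef_rot: [-0.001, 0.71, 0.704, -0.001]
wrist_force: [-12.2, -0.0, 3.3]
opening: 0.09
grasp_force: 58.6
```

```bash
python3 -m handwheel '[[[-1,0,0.55,-1.2,0,0,0],[-1,0,1.23,-2.37,0,0,0],[-1,0,1.99,-3.5,0,0,0],[-1,0,2.81,-4.59,0,0,0],[-1,0,3.69,-5.64,0,0,0],[-1,0,4.61,-6.63,0,0,0],[-1,0,5.59,-7.58,0,0,0],[-1,0,6.62,-8.48,0,0,0],[-1,0,7.69,-9.32,0,0,0],[-1,0,7.69,-9.32,0,0,0]]]'
```

```text
time_s: 10.28
eef_pos: [0.6126, 0.0488, 0.2643]
eef_rot: [0.001, 0.71, 0.704, 0.001]
wrist_force: [-13.7, 1.2, 15.1]
opening: 0.087
grasp_force: 60.2
```

```bash
python3 -m handwheel '[[[-1,0,0.5,-0.55,0,0,0],[-1,0,1.0,-0.9,0,0,0],[-1,0,2.15,-1.65,0,0,0],[-1,0,2.8,-2.0,0,0,0],[-1,0,3.35,-2.33,0,0,0],[-1,0,3.35,-2.33,0,0,0],[-1,0,3.35,-2.33,0,0,0],[-1,0,3.35,-2.33,0,0,0]]]'
python3 - <<'E'
from h import *
o=status.get_obs();print(o["eef_pos"],np.abs(o["dq"]).max())
grab("side","s5");grab("top","t5");grab("wrist","w5")
a=cv2.imread("pics/s5.png")[90:320,180:460];b=cv2.imread("pics/t5.png")[150:320,160:400]
a=cv2.resize(a,(400,329));b=cv2.resize(b,(400,283))
cv2.imwrite("pics/c5.png",np.hstack([a,cv2.copyMakeBorder(b,0,46,0,0,0)]))
E
```

```text
time_s: 11.28
eef_pos: [0.6459, 0.0486, 0.286]
eef_rot: [0.001, 0.71, 0.704, 0.001]
wrist_force: [-7.1, 0.8, 7.7]
opening: 0.084
grasp_force: 59.4
[0.64594633 0.04857422 0.28598506] 0.001640144261012111
```

View pics/c5.png

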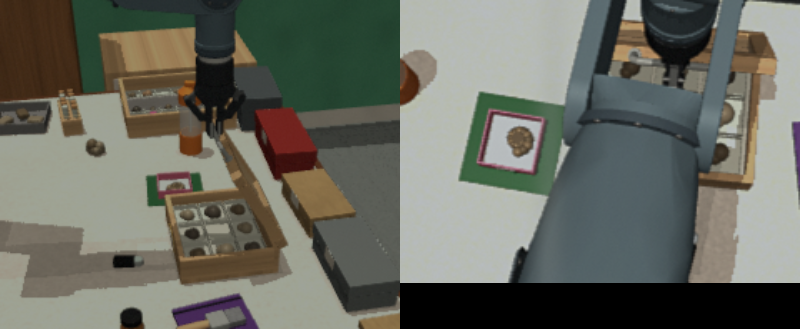

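View pics/w5.png

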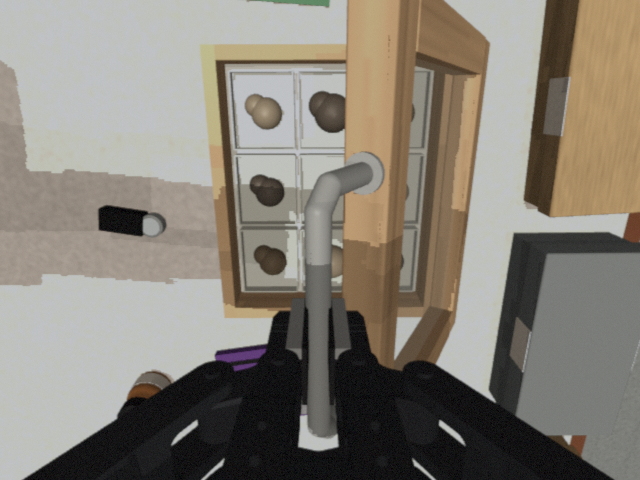

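The lid is up and the bar is firmly between the pads, with the tray on the mat and the fossil in it. I'll check the lid angle and tray placement numerically.

```bash
python3 - <<'E'
from h import *
b=px("w5",317,230);print("bar top pt",b)
bx,bz=b[0],b[2]-.005
for hx in(.765,.768,.771): print(hx,np.degrees(np.arctan2(bz-.065,hx-bx)-np.arctan2(.011,.26)), np.hypot(bz-.065,hx-bx))
# lid top-edge rail vs hinge side in wrist depth
print([px("w5",*p) for p in((385,120),(470,130),(425,30),(470,60),(480,60),(335,310))])
f=cv2.imread("pics/t5.png");hsv=cv2.cvtColor(f,cv2.COLOR_BGR2HSV)
reg=np.zeros(f.shape[:2],np.uint8);reg[190:275,185:275]=1
pk=((cv2.inRange(hsv,(155,80,40),(179,255,255))>0)&(reg>0)).astype(np.uint8)
ys,xs=np.nonzero(pk);r=cv2.minAreaRect(np.c_[xs,ys].astype(np.float32));print(r,px("t5",*r[0],.020))
g=((cv2.inRange(hsv,(45,80,20),(85,255,255))>0)&(reg>0));ys,xs=np.nonzero(g);r=cv2.minAreaRect(np.c_[xs,ys].astype(np.float32));print(r,px("t5",*r[0],0))
E
```

```text
bar top pt [0.6461 0.0915 0.2998]
0.765 60.22005610895313 0.2587378016448312
0.768 59.63317372360528 0.26013006362202734
0.771 59.05260024757089 0.26154932613180254
[array([0.6736, 0.1261, 0.2644]), array([0.7709, 0.1108, 0.0973]), array([0.6939, 0.1626, 0.2367]), array([0.7491, 0.1591, 0.1413]), array([0.7689, 0.1621, 0.1069]), array([0.6525, 0.0602, 0.2994])]
((226.2973175048828, 234.71620178222656), (35.01698303222656, 34.19498825073242), 9.462322235107422) [0.5879 0.3014 0.02  ]
((226.28369140625, 235.60389709472656), (50.14366912841797, 55.915069580078125), 12.994616508483887) [0.5897 0.3055 0.    ]
```

```bash
python3 -c "from bench import ctrl; print(ctrl.hand_in())"
```

```text
the job is handed in; nothing more can be done
None
```

The tray is within about 3 mm of the mat's centre with the ammonite still in it, and the job was handed in at about 11 s with the gripper still holding the lid at about 60°; nothing else was touched.

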